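# Reset the tripped returns unit and post a carton through it

### The job

The medicine returns unit has tripped and its red shutter is shut. First reset its lever: push it fully to the red OFF mark (towards you) against its spring, then throw it to the green ON mark so that it stays there and the shutter opens. Then take the blue-and-white carton lying on its long edge, stand it on its end on the table and let go of it, take it again from above and post it end first down through the sprung flap in the unit's mouth, so that it drops right inside and the flap closes behind it, leaving the red and green cartons on the table where they are.

Things in the scene. Friction and masses are not known exactly. Their poses are not given: they have to be found in the camera images.
- unit: Returns unit, fixed to the table. Origin on the table under the mouth's centre; x to its rear (away from the robot), y left, z up. White hollow tower from x = -50 to +100 mm and y = -50 to +50 mm, 190 mm high with an 8 mm thick grey top; inner floor 6 mm above the table. To its right (-y) stands the grey lever block.
- mouth (a point): Centre of the unit's mouth, on the tower's top face, 190 mm above the table; axes as the unit's. A yellow-edged hole, 43 mm along x by 63 mm along y. A red shutter plate 10 mm below the top face shuts it at first and slides to the rear as the lever goes to ON.
- flap (a joint): Blue flap 19 mm below the tower's top face, hinged along the mouth's rear edge (x = +24 mm), 45 mm long. 0 = closed (level), grows as it swings down, 1.5 = open. A light spring (under 0.5 N at the free edge) closes it. A carton put 70 mm or more down the mouth and let go falls on by itself; a push from above helps if it sticks.
- lever (a joint): Reset lever, rad: 0 upright (tripped); -0.6 fully OFF, leaning to the unit's -x (robot side, red mark); +0.6 fully ON (far side, green mark); stops at both. A 0.3 N m/rad spring returns it to 0. Pushing it fully OFF (beyond -0.5) resets its catch; then, thrown over a click of about 8 N near +0.4, it stays at about +0.6. Without the reset it springs back to 0 and the shutter shuts.
- lever_pivot (a point): Pivot of the lever, 68 mm above the table, 140 mm right (-y) of the mouth; axes as the unit's. At angle q a point at r along the lever is at x = r sin q, z = r cos q. Steel stem 10 x 14 mm, red paddle from r = 70 to 100 mm, 12 mm along x by 34 mm along y. It rises from a grey block 120 x 64 mm whose top is 76 mm above the table.
- carton_mid (a point): Centre of the blue-and-white carton, a loose closed box of 50 to 90 g: 35 mm along its x (thickness), 110 mm along its y (length), 55 mm along its z. At first on its long edge, z up, length pointing roughly away from the robot. To pass the mouth its length must be upright, its 35 mm along the mouth's x and its 55 mm along the mouth's y.
- red_carton_mid (a point): Centre of the red-and-white carton, a loose bystander lying flat, 45 x 100 x 30 mm high (length along its y). Not to be moved.
- green_carton_mid (a point): Centre of the green-and-white carton, a loose bystander lying flat, 60 x 100 x 25 mm high (length along its y). Not to be moved.
Mind the look-alikes: they are no part of the job. Leave any purple look-alike of the part that bears carton_mid alone.

How it is judged:
By the outcome, as a careful person would: the job done as asked, in the order asked, and still so for the second after the job is handed in, with the robot touching nothing.
It also fails if it takes over 72 s, if anything falls off the work surface, if the arm or the gripper's body presses on something with over 40 N, if the wrist force passes 120 N, or if a joint passes its speed limit or range.

### The arm

A 7-joint arm with a two-finger parallel gripper is mounted at the origin on a cart in front of the work surface, level with it; the furniture and walls round the work are solid. World frame = base frame: x ahead of the robot, y to its left, z up, the work surface at z = 0. Lengths are in m, angles in rad, forces in N, time in s.
With the tool pointing down it reaches from about 0.425 to 0.875 m from the base axis. Payload 4.7 kg.
Tool frame: the origin (TCP) lies midway between the tips of the shut fingers; the grasp point (between the pads) lies 19 mm behind it; z points along the fingers, x is the direction in which the jaws open and shut, and the axes are right-handed (so a half turn about z gives the same grasp; the last joint's range is limited). The gripper opens to 87 mm and grips with 3 to 60 N. Pads are 19 mm wide; open, the fingers measure 117 mm over their backs; the gripper's body (75 mm by 190 mm) begins 51 mm behind the grasp point.
Start: joints at [1.261, 0.321, -0.07, 1.45, 0.023, 1.371, -0.057], TCP at [0.207, -0.616, 0.2] pointing down, gripper open.
Joint ranges: [-2.86, 2.86], [-0.3, 2.09], [-1.38, 1.24], [0.06, 2.45], [-1.56, 4.7], [0.09, 2.05], [-2.69, 2.69]. Speed limits (rad/s): [2.57, 2.57, 3.14, 3.14, 3.14, 3.14, 3.14].

### API

Orientations are given as a rotation vector (axis times angle).
In Python, from bench import get_state, eyes, ticket gives the robot as it stands.
- The arm moves only by the tool carry_out, never from a script. Its argument "motion" is a list of rows, each a list of 2 entries, a list of its own where there are three numbers: the shift along the world's x, y, z in m, then the turn about the world's z in rad. A call has 1 to 20 rows; each row is the pose to reach, as a shift and turn from the pose commanded when the call began; what a row does not reach only later rows make up. A row lasts 1/10 s, in which the tool goes at most 50 mm and 8.59 degrees, less where a joint would pass 70% of its speed; a pose out of reach is approached as far as the arm can. A call with a gripper value outside its range is refused whole. "grip" is the gripper command: -1 is fully open, 1 is shut, values between are in proportion, set as the call begins (left out, the last holds). The fingers move at their own pace and stop on an object; "squeeze" is the grip in N (left out, the last holds). Time passes only in rows, so rows that repeat a pose let the fingers close. It gives the time, the measured TCP pose, the force and the opening at its end, in the units of the state.
- get_state(): the state, without advancing time (a new reading comes with each control period).
- eyes.get_image(name): name is "scene" or "top" or "wrist"; returns a dict with "pixels" (480x640x3 uint8, blue, green, red), "mtx" (3x3 intrinsics, pixels), "extrinsics" (4x4, takes a point from camera to world coordinates). Camera axes: x right, y down, z forward; pixel columns grow to the right and rows downward; lengths in m; the calibration is good to about 2 mm. A picture is of the moment at which its call begins. There is no depth.
- ticket.close_job(): hands the job in, once; it reports no verdict.
The state is a dict: "time": time; "joint_positions": joint angles; "qd": joint speeds; "joint_torque": joint torques, N m; "position": TCP position; "tool_rot": TCP orientation; "ft_force": force on the tool from outside, world axes, zero at the start; "torque": the same for the moment, N m; "grip_width": opening from 0.0 (shut) to 1.0 (fully open).
Only numpy, scipy, OpenCV 4.12 (cv2) and the standard library are available. Lean on these libraries where they do the work, as an engineer would, in place of code of your own. Each camera call takes 0.05 s, during which the arm holds its last target. There are 200 camera calls.

## Working session

There is one attempt and no reset: what is moved stays moved. The work goes in short steps, Python scripts to look and compute and a tool call to move; the robot and the scene stay as the last step left them, time stands still between calls to the robot, and variables do not carry over. Pictures are saved under pics/ and viewed, about 8 in all and at most 12, crops included, and the job is handed in when it is done.

Besides the shell and the picture viewer there is one more tool, called by a JSON object that holds its "fn" and its "kwargs". carry_out: Moves the arm, as the interface text tells. Its arguments: {"type":"object","properties":{"motion":{"type":"array","items":{"type":"array"}},"grip":{"type":"number"},"squeeze":{"type":"number"}},"required":["motion"]}

```bash
mkdir -p pics; ls
python3 - <<'E'
from bench import get_state, eyes
import cv2, numpy as np
print(get_state())
for n in ("scene","top"):
    im=eyes.get_image(n); cv2.imwrite(f"pics/{n}0.png",im["pixels"]); np.savez(f"pics/{n}0.npz",**im)
    print(n,im["mtx"],im["extrinsics"])
E
```

```text
pics
{'time': 0.0, 'joint_positions': array([ 1.26108416,  0.32179643, -0.07009257,  1.45165764,  0.02258965,
        1.37079356, -0.05690295]), 'qd': array([-2.49863389e-04,  3.90298809e-05, -7.97668340e-04, -4.37983464e-04,
       -8.96939341e-04,  5.09303990e-04,  1.13529464e-03]), 'joint_torque': array([-3.89510287e-04, -4.91285419e+01, -4.03964818e-01, -3.12524843e+01,
       -6.36920985e-02,  4.38659429e-02,  2.01339521e-04]), 'position': array([ 0.20659123, -0.61567632,  0.19898758]), 'tool_rot': array([-2.54968541e+00,  1.83365557e+00,  2.45697569e-03]), 'ft_force': array([-0.0394493 ,  0.27462773,  0.36214888]), 'torque': array([ 0.03396833, -0.01346726, -0.02659892]), 'grip_width': 0.9987014780696218}
scene [[497.173108     0.         314.34612855]
 [  0.         497.173108   234.6892121 ]
 [  0.           0.           1.        ]] [[-0.88791273 -0.27795457  0.36654092  0.15597563]
 [-0.45995602  0.54886511 -0.69798821  0.76538169]
 [-0.00717251 -0.78834532 -0.6151912   0.77852242]
 [ 0.          0.          0.          1.        ]]
top [[553.75386101   0.         321.29770796]
 [  0.         553.75386101 235.46863197]
 [  0.           0.           1.        ]] [[-0.00511625 -0.98798721  0.15445098  0.33785621]
 [-0.99998546  0.00479168 -0.00247365  0.07001471]
 [ 0.00170386 -0.15446139 -0.98799736  1.1865614 ]
 [ 0.          0.          0.          1.        ]]
```

View pics/top0.png

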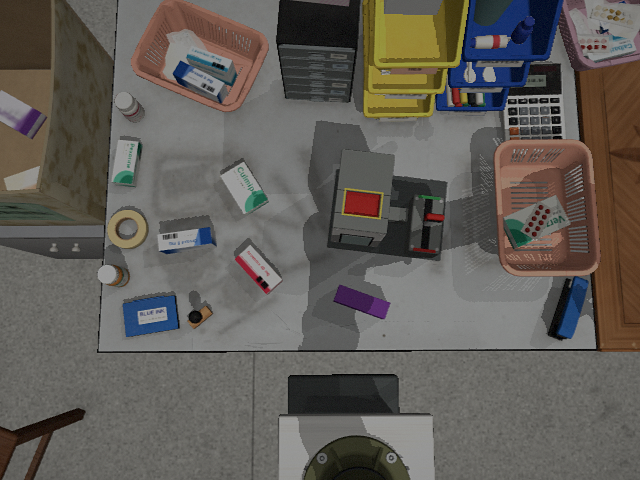

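View pics/scene0.png

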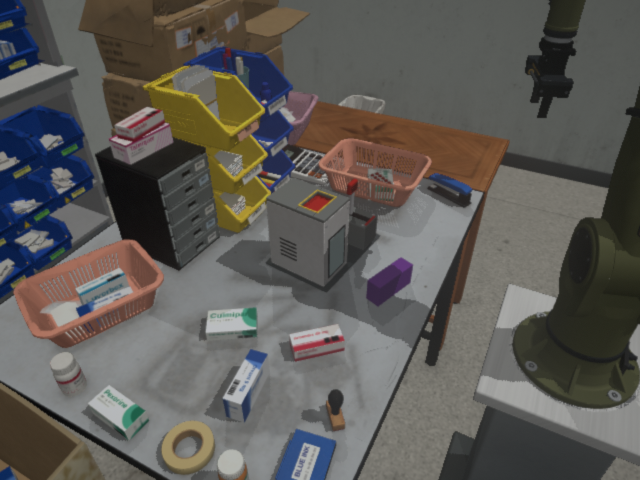

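```bash
cat > h.py <<'E'
import cv2, numpy as np
def ray(im,uv,z):
    K,T=im["mtx"],im["extrinsics"]
    uv=np.atleast_2d(uv).astype(float)
    d=np.c_[uv,np.ones(len(uv))]@np.linalg.inv(K).T@T[:3,:3].T
    c=T[:3,3]; return c+d*((z-c[2])/d[:,2:])
def proj(im,P):
    K,T=im["mtx"],im["extrinsics"]
    p=(np.atleast_2d(P)-T[:3,3])@T[:3,:3]@K.T
    return p[:,:2]/p[:,2:]
E
python3 - <<'E'
from h import *
im=np.load("pics/top0.npz"); p=im["pixels"]; hsv=cv2.cvtColor(p,cv2.COLOR_BGR2HSV)
m=cv2.inRange(hsv,(22,100,80),(35,255,255)); m[:170]=0;m[240:]=0;m[:,:320]=0;m[:,400:]=0
m2=cv2.inRange(hsv,(0,150,100),(8,255,255)); m2[:185]=0;m2[220:]=0;m2[:,:340]=0;m2[:,:]=m2; m2[:,385:]=0
for M,z in((m,.19),(m2,.18)):
    r=cv2.minAreaRect(np.argwhere(M)[:,::-1].astype(np.float32)); b=ray(im,cv2.boxPoints(r),z); print(r,b.round(4),b.mean(0))
a=cv2.resize(p[205:265,145:225],None,fx=6,fy=6,interpolation=2); b=cv2.resize(p[140:270,320:460],None,fx=4,fy=4,interpolation=2)
H=max(a.shape[0],b.shape[0])
a=cv2.resize(p[205:265,145:225],(400,300),interpolation=2);b=cv2.resize(p[140:270,320:460],(400,371),interpolation=2)
o=np.zeros((371,800,3),np.uint8);o[:300,:400]=a;o[:,400:]=b;cv2.imwrite("pics/crop1.png",o)
E
```

```text
((362.1501770019531, 203.22354125976562), (39.60918045043945, 27.39927101135254), 6.709836959838867) [[ 0.5323  0.0314  0.19  ]
 [ 0.5835  0.025   0.19  ]
 [ 0.5744 -0.0475  0.19  ]
 [ 0.5234 -0.0405  0.19  ]] [ 0.55338482 -0.00788456  0.19      ]
((361.31683349609375, 202.83169555664062), (32.43821334838867, 20.29875946044922), 5.710593223571777) [[ 0.5403  0.0249  0.18  ]
 [ 0.5786  0.0207  0.18  ]
 [ 0.5722 -0.0393  0.18  ]
 [ 0.5339 -0.0348  0.18  ]] [ 0.5562518  -0.00713335  0.18      ]
```

View pics/crop1.png

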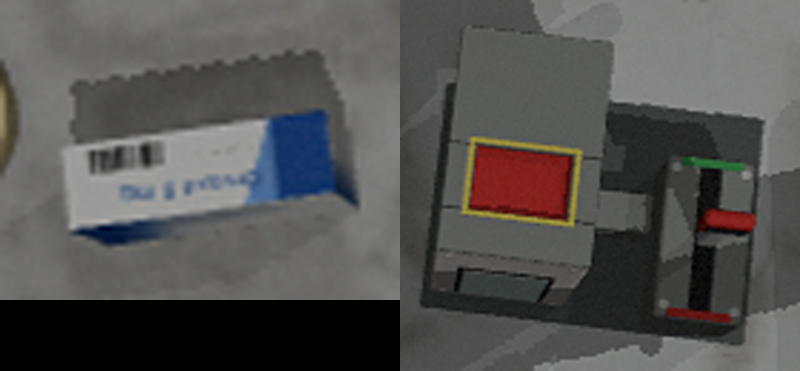

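Run:
```python
from h import *
im=np.load("pics/top0.npz")
c=ray(im,[(157.6,234.4),(210,227),(212,243),(159,251.4)],.055); print(c.round(4),c.mean(0))
for a,b in((0,1),(3,2),(0,3),(1,2)):
    d=c[b]-c[a]; print(np.linalg.norm(d),np.degrees(np.arctan2(d[1],d[0])))
print(ray(im,(434.8,217.7),.165))
```

```text
[[0.5186 0.4057 0.055 ]
 [0.5336 0.2978 0.055 ]
 [0.5001 0.2928 0.055 ]
 [0.4832 0.4014 0.055 ]] [0.50889106 0.34938242 0.055     ]
0.10895144011263634 -82.08414679089451
0.10990315985617068 -81.13821125004095
0.03570409360215399 -173.05865357527875
0.03388614683227594 -171.5270030903734
[[ 0.5302823  -0.14578975  0.165     ]]
```

{"fn": "carry_out", "kwargs": {"motion": [[[0, 0, 0.1], 0.25], [[0, 0, 0.1], 0.25], [[0.329, 0.469, 0.1], 1.123], [[0.329, 0.469, 0.1], 1.123], [[0.329, 0.469, 0.1], 1.123], [[0.329, 0.469, 0.1], 1.123], [[0.329, 0.469, 0.1], 1.123], [[0.329, 0.469, 0.1], 1.123], [[0.329, 0.469, 0.1], 1.123], [[0.329, 0.469, 0.1], 1.123], [[0.329, 0.469, 0.1], 1.123], [[0.329, 0.469, 0.1], 1.123], [[0.329, 0.469, 0.1], 1.123], [[0.329, 0.469, 0.1], 1.123], [[0.329, 0.469, 0.1], 1.123], [[0.329, 0.469, 0.1], 1.123], [[0.329, 0.469, 0.1], 1.123]], "grip": -0.4, "squeeze": 20}}

```text
time: 1.8
position: [0.535, -0.1491, 0.2997]
tool_rot: [3.135, -0.199, -0.001]
ft_force: [-1.0, -0.3, 0.0]
grip_width: 0.7
```

Run:
```python
from bench import get_state, eyes
import cv2, numpy as np
s=get_state(); print(s["time"],s["position"],s["tool_rot"],s["grip_width"])
im=eyes.get_image("wrist"); cv2.imwrite("pics/w1.png",im["pixels"]); np.savez("pics/w1.npz",**im)
```

```text
1.8 [ 0.53500139 -0.14908365  0.29972161] [ 3.13455643e+00 -1.98724700e-01 -1.37233153e-03] 0.6997646256779041
```

View pics/w1.png

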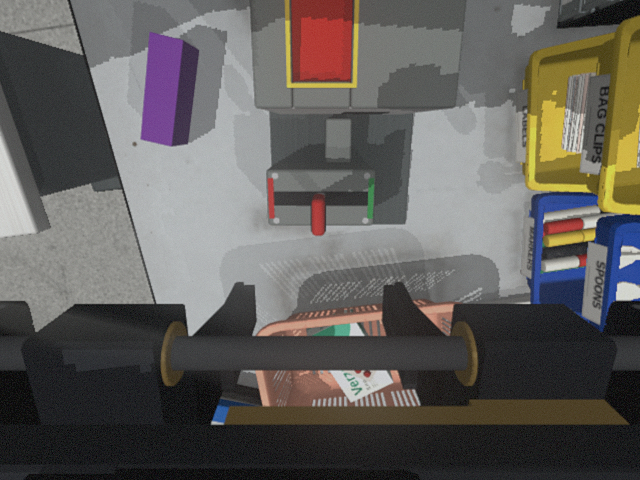

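{"fn": "carry_out", "kwargs": {"motion": [[[0, 0.001, -0.05], 0], [[0, 0.001, -0.1], 0], [[0, 0.001, -0.15], 0], [[0, 0.001, -0.16], 0], [[0, 0.001, -0.16], 0], [[-0.02, 0.0035, -0.16], 0], [[-0.035, 0.0055, -0.16], 0], [[-0.05, 0.007, -0.16], 0], [[-0.06, 0.0085, -0.16], 0], [[-0.066, 0.009, -0.16], 0], [[-0.07, 0.0095, -0.16], 0], [[-0.07, 0.0095, -0.16], 0], [[-0.07, 0.0095, -0.16], 0]]}}

```text
time: 3.15
position: [0.4662, -0.1378, 0.1403]
tool_rot: [-3.136, 0.195, -0.001]
ft_force: [0.3, 0.6, 0.3]
grip_width: 0.701
```

Run:
```python
from bench import get_state, eyes
import cv2, numpy as np
s=get_state(); print(s["time"],s["position"],s["ft_force"],s["torque"],s["grip_width"])
o=[]
for n,(a,b,c,d) in {"wrist":(0,480,0,640),"scene":(150,290,240,440)}.items():
    im=eyes.get_image(n); o.append(cv2.resize(im["pixels"][a:b,c:d],(400,300)))
cv2.imwrite("pics/l2.png",np.hstack(o))
```

```text
3.15 [ 0.46618177 -0.13779687  0.14029404] [0.31775484 0.61173324 0.27512763] [ 0.00064442 -0.05626298 -0.05577713] 0.7014995153802791
```

View pics/l2.png

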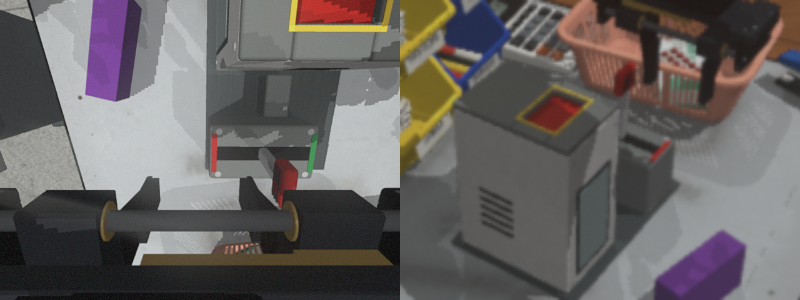

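Run:
```python
from h import *
from bench import get_state, eyes
s=get_state(); print(s["position"],s["tool_rot"])
ux=np.array([.992,-.124,0]);uy=np.array([.124,.992,0]);M=np.array([.5535,-.008,0]);Pv=M-.14*uy+[0,0,.068]
w=eyes.get_image("wrist"); sc=eyes.get_image("scene")
np.savez("pics/w2.npz",**w)
print("tips wrist",proj(w,[s["position"]+.03*ux,s["position"]-.03*ux,s["position"]]).round())
for im,n in((w,"w"),(sc,"s")):
    hsv=cv2.cvtColor(im["pixels"],cv2.COLOR_BGR2HSV)
    m=cv2.inRange(hsv,(0,150,60),(6,255,255))|cv2.inRange(hsv,(175,150,60),(180,255,255))
    k,l,st,ce=cv2.connectedComponentsWithStats(m)
    print(n,[(st[i].tolist(),ce[i].round().tolist()) for i in range(1,k) if st[i][4]>40])
    for q in(0,-.3,-.6,.6): print(q,proj(im,[Pv+ux*r*np.sin(q)+[0,0,r*np.cos(q)]+uy*dy for r in(70,100) for r in[r/1000] for dy in(-.017,.017)]).round().tolist())
```

```text
[ 0.46611603 -0.13768428  0.14001889] [-3.13521076e+00  1.94271928e-01 -1.08232713e-04]
tips wrist [[376. 280.]
 [264. 280.]
 [320. 280.]]
w [([474, 0, 128, 38, 4525], [537.0, 18.0]), ([339, 221, 8, 54, 393], [342.0, 248.0]), ([452, 272, 25, 32, 551], [466.0, 288.0]), ([444, 309, 8, 24, 110], [448.0, 320.0])]
0 [[446.0, 308.0], [453.0, 250.0], [467.0, 337.0], [475.0, 272.0]]
-0.3 [[408.0, 305.0], [412.0, 248.0], [403.0, 332.0], [408.0, 268.0]]
-0.6 [[373.0, 298.0], [375.0, 243.0], [347.0, 319.0], [348.0, 258.0]]
0.6 [[507.0, 298.0], [516.0, 243.0], [561.0, 319.0], [574.0, 258.0]]
s [([129, 110, 32, 18, 70], [143.0, 120.0]), ([118, 121, 46, 20, 84], [142.0, 133.0]), ([348, 179, 10, 15, 73], [351.0, 185.0]), ([304, 195, 26, 16, 223], [317.0, 202.0]), ([294, 342, 31, 9, 102], [307.0, 346.0])]
0 [[355.0, 188.0], [347.0, 195.0], [355.0, 177.0], [348.0, 184.0]]
-0.3 [[362.0, 192.0], [355.0, 199.0], [366.0, 183.0], [359.0, 189.0]]
-0.6 [[369.0, 198.0], [362.0, 205.0], [376.0, 191.0], [369.0, 198.0]]
0.6 [[341.0, 188.0], [333.0, 194.0], [335.0, 177.0], [327.0, 183.0]]
```

{"fn": "carry_out", "kwargs": {"motion": [[[0, 0, 0.05], 0], [[0, 0, 0.07], 0], [[0.04, -0.005, 0.07], 0], [[0.069, -0.0085, 0.07], 0], [[0.069, -0.0085, 0.07], 0], [[0.069, -0.0085, 0.03], 0], [[0.069, -0.0085, -0.015], 0], [[0.069, -0.0085, -0.015], 0], [[0.059, -0.0075, -0.015], 0], [[0.049, -0.006, -0.015], 0], [[0.039, -0.005, -0.015], 0], [[0.034, -0.0045, -0.015], 0], [[0.029, -0.004, -0.015], 0], [[0.029, -0.004, -0.015], 0]]}}

```text
time: 4.75
position: [0.4946, -0.142, 0.1259]
tool_rot: [3.134, -0.195, 0.002]
ft_force: [-0.2, -0.2, 0.8]
grip_width: 0.7
```

```bash
cat > lev.py <<'E'
from h import *
from bench import get_state, eyes
s=get_state(); print(s["time"],s["position"],s["ft_force"].round(2),s["torque"].round(3))
ux=np.array([.992,-.124,0]);uy=np.array([.124,.992,0]);M=np.array([.5535,-.008,0]);Pv=M-.14*uy+[0,0,.068]
for n in("wrist","scene","top"):
    im=eyes.get_image(n); cv2.imwrite(f"pics/lev_{n}.png",im["pixels"])
    hsv=cv2.cvtColor(im["pixels"],cv2.COLOR_BGR2HSV)
    m=cv2.inRange(hsv,(0,150,60),(6,255,255))|cv2.inRange(hsv,(175,150,60),(180,255,255))
    k,l,st,ce=cv2.connectedComponentsWithStats(m)
    print(n,[(st[i].tolist(),ce[i].round().tolist()) for i in range(1,k) if st[i][4]>25])
    print({q:proj(im,[Pv+ux*.085*np.sin(q)+[0,0,.085*np.cos(q)]]).round()[0].tolist() for q in(-.6,-.3,0,.3,.6)})
    print("tips",proj(im,[s["position"]+a*ux for a in(-.045,-.03,.03,.045)]).round().tolist())
E
python3 lev.py
```

```text
4.75 [ 0.49461665 -0.14203512  0.12591592] [-0.2  -0.2   0.83] [-0.025 -0.299  0.045]
wrist [([395, 0, 142, 25, 3204], [465.0, 11.0]), ([296, 219, 9, 63, 499], [300.0, 250.0]), ([354, 281, 26, 55, 557], [368.0, 316.0])]
{-0.6: [308.0, 289.0], -0.3: [355.0, 299.0], 0: [409.0, 303.0], 0.3: [460.0, 299.0], 0.6: [497.0, 289.0]}
tips [[237.0, 280.0], [264.0, 280.0], [376.0, 280.0], [403.0, 280.0]]
scene [([226, 48, 5, 9, 29], [228.0, 52.0]), ([129, 110, 32, 18, 70], [143.0, 120.0]), ([118, 121, 46, 20, 85], [142.0, 133.0]), ([353, 182, 11, 15, 72], [358.0, 188.0]), ([304, 195, 26, 16, 223], [317.0, 202.0]), ([294, 341, 39, 10, 126], [311.0, 345.0])]
{-0.6: [369.0, 198.0], -0.3: [361.0, 191.0], 0: [351.0, 186.0], 0.3: [342.0, 184.0], 0.6: [334.0, 185.0]}
tips [[384.0, 208.0], [378.0, 205.0], [355.0, 197.0], [350.0, 195.0]]
top [([492, 35, 7, 14, 71], [496.0, 41.0]), ([452, 88, 10, 19, 132], [456.0, 97.0]), ([344, 191, 37, 26, 748], [362.0, 204.0]), ([235, 256, 35, 38, 203], [250.0, 273.0])]
{-0.6: [430.0, 242.0], -0.3: [432.0, 229.0], 0: [434.0, 216.0], 0.3: [435.0, 203.0], 0.6: [435.0, 193.0]}
tips [[427.0, 263.0], [428.0, 255.0], [431.0, 224.0], [431.0, 217.0]]
```

{"fn": "carry_out", "kwargs": {"motion": [[[-0.006, 0.001, 0], 0], [[-0.012, 0.0015, 0], 0], [[-0.018, 0.002, 0], 0], [[-0.022, 0.003, 0], 0], [[-0.022, 0.003, 0], 0]]}}

```text
time: 5.4
position: [0.4722, -0.1388, 0.1253]
tool_rot: [3.135, -0.195, -0.0]
ft_force: [1.9, -0.1, 0.4]
grip_width: 0.701
```

```bash
python3 lev.py | grep -v -A2 top
```

```text
5.4 [ 0.47223365 -0.13882226  0.12526572] [ 1.91 -0.07  0.41] [-0.059 -0.606 -0.02 ]
wrist [([472, 0, 142, 26, 3305], [542.0, 11.0]), ([331, 232, 8, 51, 363], [334.0, 258.0]), ([353, 295, 25, 41, 498], [366.0, 318.0])]
{-0.6: [352.0, 291.0], -0.3: [402.0, 301.0], 0: [458.0, 304.0], 0.3: [507.0, 301.0], 0.6: [542.0, 291.0]}
tips [[237.0, 280.0], [264.0, 280.0], [376.0, 280.0], [403.0, 280.0]]
scene [([226, 48, 5, 9, 29], [228.0, 52.0]), ([129, 110, 32, 18, 70], [143.0, 120.0]), ([118, 121, 46, 20, 85], [141.0, 133.0]), ([360, 188, 13, 13, 66], [366.0, 193.0]), ([304, 195, 26, 16, 221], [317.0, 202.0]), ([294, 342, 34, 9, 118], [309.0, 346.0])]
{-0.6: [369.0, 198.0], -0.3: [361.0, 191.0], 0: [351.0, 186.0], 0.3: [342.0, 184.0], 0.6: [334.0, 185.0]}
tips [[392.0, 211.0], [386.0, 209.0], [364.0, 201.0], [358.0, 199.0]]
top [([492, 35, 7, 14, 71], [496.0, 41.0]), ([452, 88, 10, 19, 130], [456.0, 97.0]), ([344, 191, 37, 26, 747], [362.0, 204.0]), ([235, 256, 35, 38, 201], [250.0, 273.0])]
{-0.6: [430.0, 242.0], -0.3: [432.0, 229.0], 0: [434.0, 216.0], 0.3: [435.0, 203.0], 0.6: [435.0, 193.0]}
tips [[426.0, 274.0], [427.0, 266.0], [429.0, 236.0], [430.0, 228.0]]
```

{"fn": "carry_out", "kwargs": {"motion": [[[0, 0, -0.008], 0], [[-0.003, 0.0005, -0.008], 0], [[-0.006, 0.0005, -0.008], 0], [[-0.008, 0.001, -0.008], 0], [[-0.008, 0.001, -0.008], 0]]}}

```text
time: 6.05
position: [0.4652, -0.1377, 0.1173]
tool_rot: [3.135, -0.195, 0.002]
ft_force: [5.7, -0.8, -0.2]
grip_width: 0.7
```

```bash
python3 lev.py | head -6
```

```text
6.05 [ 0.46516681 -0.13774449  0.11726248] [ 5.71 -0.81 -0.22] [-0.175 -1.197  0.004]
wrist [([512, 0, 128, 19, 2175], [576.0, 8.0]), ([342, 230, 9, 59, 434], [346.0, 259.0]), ([348, 301, 26, 35, 390], [363.0, 321.0])]
{-0.6: [369.0, 298.0], -0.3: [422.0, 309.0], 0: [480.0, 313.0], 0.3: [531.0, 309.0], 0.6: [566.0, 298.0]}
tips [[237.0, 280.0], [264.0, 280.0], [376.0, 280.0], [403.0, 280.0]]
scene [([226, 48, 5, 9, 29], [228.0, 52.0]), ([129, 110, 32, 18, 70], [143.0, 120.0]), ([118, 121, 46, 20, 85], [142.0, 133.0]), ([363, 191, 13, 13, 60], [369.0, 197.0]), ([304, 195, 26, 16, 223], [317.0, 202.0]), ([294, 342, 31, 9, 112], [308.0, 346.0])]
{-0.6: [369.0, 198.0], -0.3: [361.0, 191.0], 0: [351.0, 186.0], 0.3: [342.0, 184.0], 0.6: [334.0, 185.0]}
```

{"fn": "carry_out", "kwargs": {"motion": [[[0.02, -0.0025, 0.004], 0], [[0.04, -0.005, 0.004], 0], [[0.06, -0.0075, 0.004], 0], [[0.075, -0.0095, 0.004], 0], [[0.09, -0.011, 0.004], 0], [[0.1, -0.0125, 0.004], 0], [[0.11, -0.0135, 0.004], 0], [[0.118, -0.0145, 0.004], 0], [[0.124, -0.0155, 0.004], 0], [[0.128, -0.016, 0.004], 0], [[0.13, -0.016, 0.004], 0], [[0.13, -0.016, 0.004], 0]]}}

```text
time: 7.4
position: [0.5927, -0.1537, 0.1202]
tool_rot: [3.135, -0.195, -0.008]
ft_force: [-6.0, 0.3, -0.3]
grip_width: 0.7
```

```bash
python3 lev.py
```

```text
7.4 [ 0.59268645 -0.15373137  0.12020535] [-6.    0.26 -0.27] [0.129 1.163 0.027]
wrist [([168, 0, 26, 23, 493], [181.0, 10.0]), ([140, 221, 9, 11, 77], [144.0, 225.0]), ([144, 249, 13, 37, 241], [150.0, 268.0]), ([604, 277, 36, 23, 651], [622.0, 288.0]), ([263, 292, 26, 44, 848], [276.0, 316.0])]
{-0.6: [108.0, 295.0], -0.3: [144.0, 305.0], 0: [195.0, 309.0], 0.3: [252.0, 306.0], 0.6: [302.0, 295.0]}
tips [[237.0, 280.0], [265.0, 280.0], [376.0, 281.0], [403.0, 281.0]]
scene [([226, 48, 5, 9, 28], [228.0, 52.0]), ([129, 110, 32, 18, 71], [143.0, 120.0]), ([118, 121, 46, 20, 85], [142.0, 133.0]), ([333, 177, 8, 15, 62], [337.0, 184.0]), ([304, 195, 17, 12, 72], [312.0, 201.0]), ([294, 341, 32, 10, 110], [309.0, 345.0])]
{-0.6: [369.0, 198.0], -0.3: [361.0, 191.0], 0: [351.0, 186.0], 0.3: [342.0, 184.0], 0.6: [334.0, 185.0]}
tips [[347.0, 196.0], [341.0, 194.0], [320.0, 187.0], [315.0, 185.0]]
top [([492, 35, 7, 14, 71], [496.0, 41.0]), ([452, 88, 8, 18, 96], [455.0, 95.0]), ([346, 191, 35, 10, 201], [363.0, 196.0]), ([413, 248, 22, 5, 63], [424.0, 250.0]), ([235, 256, 35, 38, 206], [250.0, 273.0])]
{-0.6: [430.0, 242.0], -0.3: [432.0, 229.0], 0: [434.0, 216.0], 0.3: [435.0, 203.0], 0.6: [435.0, 193.0]}
tips [[431.0, 213.0], [432.0, 206.0], [434.0, 176.0], [435.0, 169.0]]
```

{"fn": "carry_out", "kwargs": {"motion": [[[0.004, -0.0005, 0], 0], [[0.008, -0.001, 0], 0], [[0.011, -0.0015, 0], 0], [[0.011, -0.0015, 0], 0]]}}

```text
time: 7.95
position: [0.6071, -0.1555, 0.1217]
tool_rot: [3.135, -0.195, 0.005]
ft_force: [-0.1, 0.5, 0.1]
grip_width: 0.697
```

```bash
python3 lev.py|egrep '^[0-9]|scene|top'
```

```text
7.95 [ 0.60712858 -0.15546733  0.121668  ] [-0.1   0.53  0.11] [ 0.012 -0.11  -0.061]
scene [([226, 48, 5, 9, 29], [228.0, 52.0]), ([129, 110, 32, 18, 70], [143.0, 120.0]), ([118, 121, 46, 20, 85], [141.0, 133.0]), ([328, 178, 13, 14, 69], [333.0, 185.0]), ([294, 341, 32, 10, 112], [309.0, 346.0])]
top [([492, 35, 7, 14, 71], [496.0, 41.0]), ([452, 88, 7, 16, 78], [454.0, 94.0]), ([413, 248, 23, 5, 64], [424.0, 250.0]), ([235, 256, 35, 38, 203], [251.0, 273.0])]
```

{"fn": "carry_out", "kwargs": {"motion": [[[-0.02, 0.0025, 0], 0], [[-0.02, 0.0025, 0.05], 0], [[-0.02, 0.0025, 0.1], 0], [[-0.02, 0.0025, 0.15], 0], [[-0.093, 0.468, 0.17], 0.267], [[-0.093, 0.468, 0.17], 0.267], [[-0.093, 0.468, 0.17], 0.267], [[-0.093, 0.468, 0.17], 0.267], [[-0.093, 0.468, 0.17], 0.267], [[-0.093, 0.468, 0.17], 0.267], [[-0.093, 0.468, 0.17], 0.267], [[-0.093, 0.468, 0.17], 0.267], [[-0.093, 0.468, 0.17], 0.267], [[-0.093, 0.468, 0.17], 0.267], [[-0.093, 0.468, 0.17], 0.267], [[-0.093, 0.468, 0.17], 0.267]]}}

```text
time: 9.7
position: [0.513, 0.3128, 0.2913]
tool_rot: [3.133, 0.226, 0.001]
ft_force: [0.5, 0.3, 0.2]
grip_width: 0.699
```

```bash
python3 lev.py|egrep '^[0-9]|scene|top'
python3 - <<'E'
from h import *
from bench import eyes,get_state
im=eyes.get_image("wrist"); s=get_state(); p=im["pixels"].copy(); np.savez("pics/w3.npz",**im)
c=np.array([.5089,.3494]);L=np.array([.146,-.989]);t=np.array([.989,.146])
P=[(*(c+a*.055*L+b*.0175*t),.055) for a,b in((1,1),(1,-1),(-1,-1),(-1,1))]
q=proj(im,P); print(q.round(),s["tool_rot"],proj(im,s["position"]*[1,1,0]+[0,0,.055]))
cv2.polylines(p,[q.round().astype(int)],True,(0,255,255),1)
cv2.imwrite("pics/w3.png",p)
E
```

```text
9.7 [0.51299392 0.31281016 0.29127037] [0.49 0.31 0.2 ] [-0.056 -0.122  0.012]
scene [([129, 110, 32, 18, 70], [143.0, 120.0]), ([118, 121, 47, 20, 87], [142.0, 133.0]), ([328, 178, 13, 14, 109], [334.0, 185.0]), ([294, 341, 34, 10, 116], [309.0, 345.0])]
top [([492, 35, 7, 14, 71], [496.0, 41.0]), ([452, 88, 10, 19, 132], [456.0, 97.0]), ([426, 186, 19, 15, 192], [435.0, 193.0]), ([413, 248, 22, 5, 64], [424.0, 250.0])]
[[336. 211.]
 [305. 212.]
 [303. 111.]
 [336. 111.]] [3.13304948e+00 2.19195420e-01 9.66025053e-04] [[319.67401996 197.82836485]]
```

View pics/w3.png

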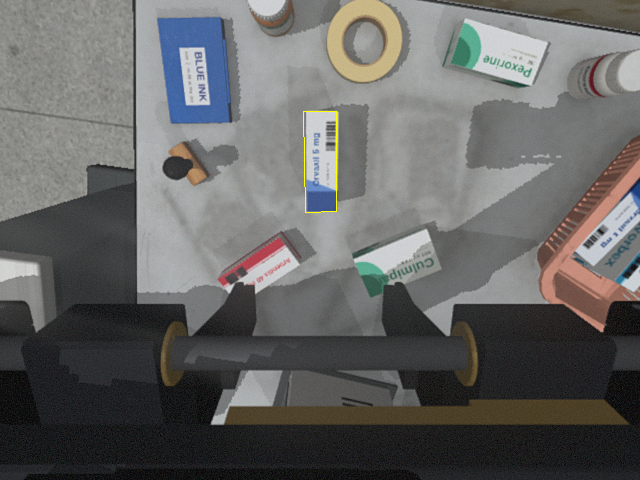

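{"fn": "carry_out", "kwargs": {"motion": [[[0.001, 0, -0.05], 0], [[0.001, 0, -0.1], 0], [[0.001, 0, -0.15], 0], [[0.001, 0, -0.2], 0], [[0.001, 0, -0.24], 0], [[0.001, 0, -0.27], 0], [[0.001, 0, -0.282], 0], [[0.001, 0, -0.282], 0]]}}

```text
time: 10.7
position: [0.5134, 0.3112, 0.0078]
tool_rot: [3.132, 0.222, -0.004]
ft_force: [-0.3, 0.5, -0.2]
grip_width: 0.7
```

{"fn": "carry_out", "kwargs": {"motion": [[[0, 0, 0], 0], [[0, 0, 0], 0], [[0, 0, 0], 0], [[0, 0, 0], 0], [[0, 0, 0], 0], [[0, 0, 0], 0], [[0, 0, 0], 0], [[0, 0, 0.01], 0], [[0, 0, 0.02], 0], [[0, 0, 0.03], 0], [[0, 0, 0.04], 0], [[0, 0, 0.05], 0], [[0, 0, 0.05], 0]], "grip": 1, "squeeze": 5}}

```text
time: 12.0
position: [0.5148, 0.3135, 0.061]
tool_rot: [-3.132, -0.224, -0.004]
ft_force: [-0.3, -0.5, -1.2]
grip_width: 0.409
```

Run:
```python
from h import *
from bench import eyes,get_state
s=get_state(); print(s["time"],s["position"],s["ft_force"],s["grip_width"])
a=eyes.get_image("scene")["pixels"][300:440,170:310]; b=eyes.get_image("wrist")["pixels"]
cv2.imwrite("pics/g4.png",np.hstack([cv2.resize(a,(400,400)),cv2.resize(b,(400,400))]))
```

```text
12.0 [0.51478663 0.31350887 0.06101254] [-0.31170672 -0.53489649 -1.15176471] 0.40874087708139084
```

View pics/g4.png

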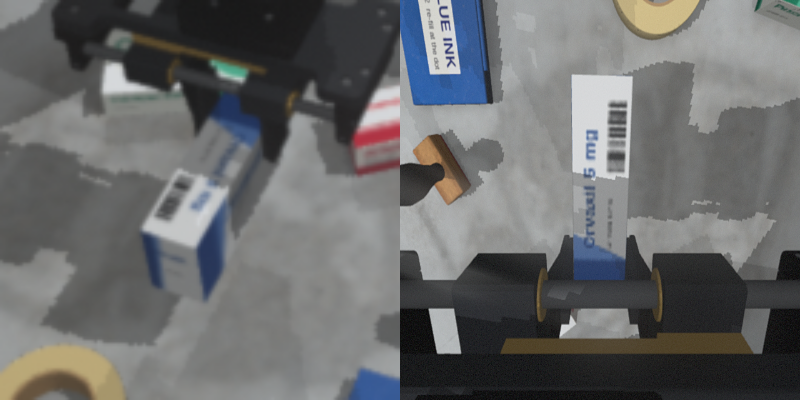

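{"fn": "carry_out", "kwargs": {"motion": [[[0, 0, -0.02], 0], [[0, 0, -0.035], 0], [[0, 0, -0.035], 0], [[0, 0, -0.035], 0], [[0, 0, -0.035], 0], [[0, 0, -0.025], 0], [[0, 0, -0.015], 0], [[0, 0, -0.005], 0], [[0, 0, 0.005], 0], [[0, 0, 0.01], 0], [[0, 0, 0.01], 0]], "squeeze": 3}}

```text
time: 13.2
position: [0.5145, 0.3131, 0.0704]
tool_rot: [-3.133, -0.224, -0.003]
ft_force: [0.2, -0.4, -0.9]
grip_width: 0.401
```

```bash
cat > c.py <<'E'
from h import *
from bench import eyes,get_state
s=get_state(); print(s["time"],s["position"],s["ft_force"].round(2),s["torque"].round(3),s["grip_width"])
im=eyes.get_image("scene"); np.savez("pics/sc.npz",**im); cv2.imwrite("pics/sc.png",im["pixels"])
hsv=cv2.cvtColor(im["pixels"],cv2.COLOR_BGR2HSV)
# carton outline: white/blue blob near the gripper, lowest points
im2=eyes.get_image("wrist"); cv2.imwrite("pics/wr.png",im2["pixels"])
c=s["position"]; L=np.array([-.146,.989,0])
for ang in (0,.4,.8,1.2,1.57):
    g=c+[0,0,.019]; u=L*np.cos(ang)+np.array([0,0,-np.sin(ang)]); v=L*np.sin(ang)+np.array([0,0,np.cos(ang)])
    print(ang,"B top/bot ends scene",proj(im,[g+.092*u+.0275*v,g+.092*u-.0275*v]).round().tolist(),"wrist",proj(im2,[g+.092*u+.0275*v,g+.092*u-.0275*v]).round().tolist())
E
python3 c.py
python3 - <<'E'
import cv2,numpy as np
a=cv2.imread("pics/sc.png")[290:450,160:320];b=cv2.imread("pics/wr.png")
cv2.imwrite("pics/g5.png",np.hstack([cv2.resize(a,(400,400)),cv2.resize(b,(400,400))]))
E
```

```text
13.2 [0.51448765 0.31313119 0.07038903] [ 0.16 -0.43 -0.89] [-0.075 -0.11  -0.052] 0.40114931173070656
0 B top/bot ends scene [[229.0, 379.0], [232.0, 399.0]] wrist [[322.0, 89.0], [321.0, 99.0]]
0.4 B top/bot ends scene [[230.0, 395.0], [239.0, 402.0]] wrist [[321.0, 89.0], [321.0, 136.0]]
0.8 B top/bot ends scene [[236.0, 402.0], [248.0, 396.0]] wrist [[321.0, 118.0], [321.0, 180.0]]
1.2 B top/bot ends scene [[244.0, 399.0], [257.0, 383.0]] wrist [[321.0, 160.0], [321.0, 229.0]]
1.57 B top/bot ends scene [[252.0, 390.0], [264.0, 367.0]] wrist [[321.0, 203.0], [321.0, 276.0]]
```

View pics/g5.png

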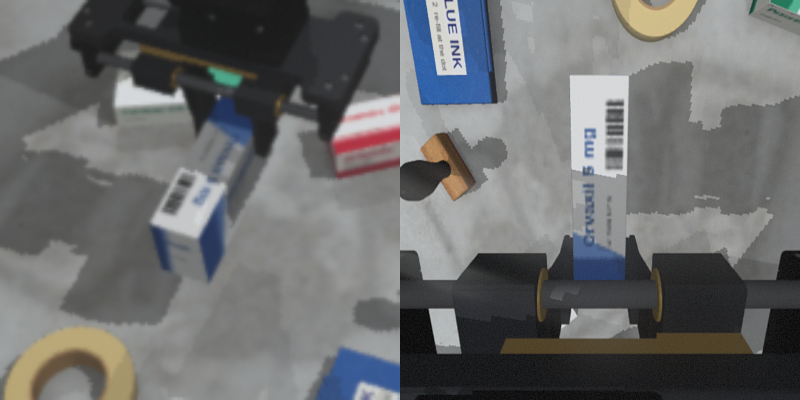

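{"fn": "carry_out", "kwargs": {"motion": [[[0, 0, -0.03], 0], [[0, 0, -0.05], 0], [[0, 0, -0.058], 0], [[0, 0, -0.062], 0], [[0, 0, -0.062], 0], [[0, 0, -0.062], 0]]}}

```text
time: 13.9
position: [0.5146, 0.3134, 0.0079]
tool_rot: [-3.132, -0.225, -0.003]
ft_force: [0.1, -0.1, -0.5]
grip_width: 0.399
```

{"fn": "carry_out", "kwargs": {"motion": [[[0, 0, 0], 0], [[0, 0, 0], 0], [[0, 0, 0], 0], [[0, 0, 0.029], 0], [[0.002, -0.015, 0.029], 0], [[0.002, -0.015, 0.029], 0]], "grip": -0.2}}

```text
time: 14.5
position: [0.5173, 0.2954, 0.0364]
tool_rot: [3.132, 0.22, 0.003]
ft_force: [-0.3, -0.6, -0.7]
grip_width: 0.595
```

{"fn": "carry_out", "kwargs": {"motion": [[[0, 0, 0], 0], [[0, 0, 0], 0], [[0, 0, 0], 0], [[0, 0, 0], 0], [[0, 0, 0.01], 0], [[0, 0, 0.02], 0], [[0, 0, 0.03], 0], [[0, 0, 0.04], 0], [[0, 0, 0.05], 0], [[0, 0, 0.05], 0]], "grip": 1, "squeeze": 3}}

```text
time: 15.5
position: [0.5169, 0.2985, 0.0882]
tool_rot: [-3.133, -0.224, -0.005]
ft_force: [0.7, 0.5, 0.3]
grip_width: 0.007
```

```bash
python3 c.py
python3 - <<'E'
import cv2,numpy as np
a=cv2.imread("pics/sc.png")[290:450,160:320];b=cv2.imread("pics/wr.png")
cv2.imwrite("pics/g6.png",np.hstack([cv2.resize(a,(400,400)),cv2.resize(b,(400,400))]))
E
```

```text
15.5 [0.51689389 0.29845658 0.08815217] [0.72 0.48 0.28] [ 0.005 -0.079  0.02 ] 0.007073419263049932
0 B top/bot ends scene [[231.0, 364.0], [235.0, 385.0]] wrist [[322.0, 89.0], [321.0, 99.0]]
0.4 B top/bot ends scene [[233.0, 381.0], [242.0, 388.0]] wrist [[321.0, 88.0], [321.0, 136.0]]
0.8 B top/bot ends scene [[238.0, 388.0], [250.0, 383.0]] wrist [[321.0, 118.0], [321.0, 180.0]]
1.2 B top/bot ends scene [[246.0, 386.0], [259.0, 371.0]] wrist [[321.0, 160.0], [321.0, 229.0]]
1.57 B top/bot ends scene [[255.0, 378.0], [266.0, 355.0]] wrist [[321.0, 203.0], [321.0, 276.0]]
```

View pics/g6.png

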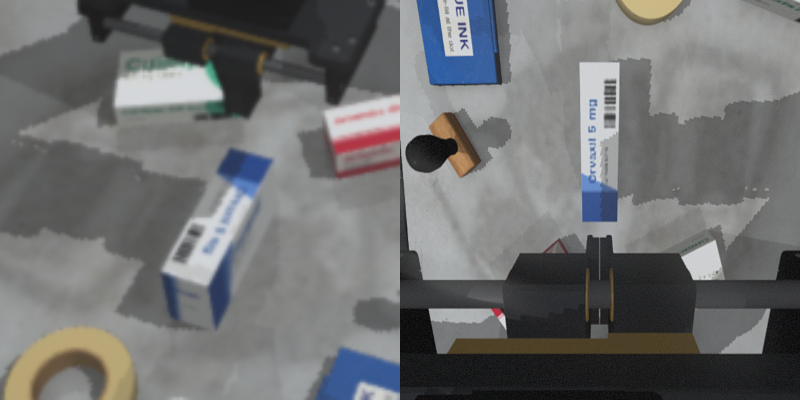

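Run:
```python
from h import *
from bench import eyes
im=eyes.get_image("wrist")
c=ray(im,[(288,75.6),(350.4,74.4),(347.2,265),(292.8,264)],.055); print(c.round(4),c.mean(0))
d=c[3]-c[0]; print(np.degrees(np.arctan2(d[1],d[0])),np.linalg.norm(d)); 
t=eyes.get_image("top"); cv2.imwrite("pics/t7.png",t["pixels"])
```

```text
[[0.4836 0.3997 0.055 ]
 [0.5166 0.4051 0.055 ]
 [0.5329 0.2971 0.055 ]
 [0.4993 0.293  0.055 ]] [0.50811735 0.34872044 0.055     ]
-81.63591905540588 0.10792909663639284
```

{"fn": "carry_out", "kwargs": {"motion": [[[0, 0, 0], 0], [[-0.002, 0.005, 0], 0], [[-0.002, 0.005, 0], 0], [[-0.002, 0.005, 0], 0], [[-0.002, 0.005, -0.03], 0], [[-0.002, 0.005, -0.053], 0], [[-0.002, 0.005, -0.053], 0]], "grip": -0.2}}

```text
time: 16.4
position: [0.5116, 0.3009, 0.0299]
tool_rot: [3.131, 0.224, -0.009]
ft_force: [-0.2, -0.8, -0.9]
grip_width: 0.547
```

{"fn": "carry_out", "kwargs": {"motion": [[[0, 0, 0], 0], [[0, 0, 0], 0], [[0, 0, 0], 0], [[0, 0, 0], 0], [[0, 0, 0.01], 0], [[0, 0, 0.02], 0], [[0, 0, 0.03], 0], [[0, 0, 0.04], 0], [[0, 0, 0.05], 0], [[0, 0, 0.05], 0]], "grip": 1, "squeeze": 4}}

```text
time: 17.4
position: [0.5148, 0.3035, 0.0851]
tool_rot: [-3.133, -0.224, -0.005]
ft_force: [-0.6, -0.4, 0.3]
grip_width: 0.005
```

```bash
cat > seg.py <<'E'
from h import *
from bench import eyes,get_state
s=get_state(); print(s["time"],s["position"],s["ft_force"].round(2),s["grip_width"])
w=eyes.get_image("wrist"); sc=eyes.get_image("scene"); cv2.imwrite("pics/wr.png",w["pixels"]); cv2.imwrite("pics/sc.png",sc["pixels"])
# wrist: bright bluish-white/blue run in the columns near the tool axis
h=cv2.cvtColor(w["pixels"],cv2.COLOR_BGR2HSV)[:240,280:360]; m=((h[...,1]>120)&(h[...,0]>100)&(h[...,0]<130))|((h[...,2]>165))
print("wrist rows",np.flatnonzero(m.sum(1)>30)[[0,-1]] if (m.sum(1)>30).any() else None)
c=s["position"]; L=np.array([-.146,.989,0]); A=.102; Z=.0
for t in (0,.3,.6,.9,1.2,1.5):
    g=c+[0,0,.010]; u=L*np.cos(t)-np.array([0,0,np.sin(t)]); v=L*np.sin(t)+np.array([0,0,np.cos(t)])
    print(t,"w",proj(w,[g+A*u+.010*v,g+A*u-.045*v])[:,1].round().tolist(),"s",proj(sc,[g+A*u+.010*v,g+A*u-.045*v]).round().tolist())
E
python3 seg.py
```

```text
17.4 [0.51483068 0.30350884 0.08508331] [-0.63 -0.36  0.34] 0.005065827512091928
wrist rows [  0 239]
0 w [70.0, 84.0] s [[230.0, 384.0], [234.0, 403.0]]
0.3 w [82.0, 119.0] s [[232.0, 394.0], [240.0, 404.0]]
0.6 w [108.0, 157.0] s [[237.0, 399.0], [247.0, 399.0]]
0.9 w [140.0, 196.0] s [[243.0, 398.0], [255.0, 390.0]]
1.2 w [175.0, 236.0] s [[250.0, 393.0], [262.0, 377.0]]
1.5 w [212.0, 277.0] s [[257.0, 383.0], [269.0, 361.0]]
```

```bash
cat > loc.py <<'E'
from h import *
from bench import eyes
w=eyes.get_image("wrist"); cv2.imwrite("pics/wr.png",w["pixels"])
p=w["pixels"].astype(int); h=cv2.cvtColor(w["pixels"],cv2.COLOR_BGR2HSV)
blue=(h[...,1]>110)&(h[...,0]>100)&(h[...,0]<130)&(h[...,2]>60); white=(p.min(2)>170)
m=((blue|white)*255).astype(np.uint8); m=cv2.morphologyEx(m,cv2.MORPH_CLOSE,np.ones((7,7))); m=cv2.morphologyEx(m,cv2.MORPH_OPEN,np.ones((5,5)))
k,l,st,ce=cv2.connectedComponentsWithStats(m)
for i in range(1,k):
    if st[i][4]>1500 and st[i][1]+st[i][3]<330:
        r=cv2.minAreaRect(np.argwhere(l==i)[:,::-1].astype(np.float32)); b=ray(w,cv2.boxPoints(r),.055)
        e=b[1]-b[0];f=b[2]-b[1]; print(st[i].tolist(),"mid",b.mean(0).round(4),"sides",np.linalg.norm(e).round(4),np.linalg.norm(f).round(4),"angs",np.degrees(np.arctan2([e[1],f[1]],[e[0],f[0]])).round(1))
E
python3 loc.py
```

```text
[0, 0, 53, 191, 5361] mid [0.3435 0.3715 0.055 ] sides 0.0261 0.0978 angs [  8.2 -93.8]
[24, 0, 134, 109, 12752] mid [0.3788 0.3991 0.055 ] sides 0.0667 0.0515 angs [  8.2 -89.1]
[291, 84, 64, 197, 8468] mid [0.5087 0.3471 0.055 ] sides 0.0335 0.113 angs [  8.2 -80.2]
```

{"fn": "carry_out", "kwargs": {"motion": [[[0, 0, 0], 0], [[0.001, -0.003, 0], 0], [[0.001, -0.003, 0], 0], [[0.001, -0.003, 0], 0], [[0.001, -0.003, -0.03], 0], [[0.001, -0.003, -0.06], 0], [[0.001, -0.003, -0.072], 0], [[0.001, -0.003, -0.072], 0]], "grip": -0.2}}

```text
time: 18.35
position: [0.5134, 0.299, 0.0093]
tool_rot: [3.132, 0.225, -0.006]
ft_force: [-0.1, -0.2, 0.5]
grip_width: 0.582
```

{"fn": "carry_out", "kwargs": {"motion": [[[0, 0, 0], 0], [[0, 0, 0], 0], [[0, 0, 0], 0], [[0, 0, 0], 0], [[0, 0, 0], 0], [[0, 0, 0.01], 0], [[0, 0, 0.02], 0], [[0, 0, 0.03], 0], [[0, 0, 0.04], 0], [[0, 0, 0.05], 0], [[0, 0, 0.05], 0]], "grip": 1, "squeeze": 3}}

```text
time: 19.45
position: [0.5158, 0.3005, 0.063]
tool_rot: [-3.133, -0.224, -0.004]
ft_force: [-0.5, 0.1, -1.0]
grip_width: 0.405
```

```bash
python3 seg.py; python3 loc.py
```

```text
19.45 [0.51578157 0.30051059 0.06300611] [-0.48  0.14 -1.01] 0.405413627637062
wrist rows [ 67 199]
0 w [70.0, 84.0] s [[232.0, 390.0], [236.0, 409.0]]
0.3 w [82.0, 119.0] s [[234.0, 400.0], [242.0, 410.0]]
0.6 w [108.0, 157.0] s [[239.0, 405.0], [249.0, 405.0]]
0.9 w [140.0, 196.0] s [[245.0, 404.0], [256.0, 395.0]]
1.2 w [175.0, 236.0] s [[252.0, 398.0], [264.0, 382.0]]
1.5 w [212.0, 277.0] s [[259.0, 388.0], [270.0, 367.0]]
[0, 0, 154, 170, 18166] mid [0.3852 0.3785 0.055 ] sides 0.0688 0.0758 angs [  8.2 -89.3]
[476, 0, 125, 45, 3072] mid [0.5953 0.4385 0.055 ] sides 0.0163 0.0567 angs [99.9  4. ]
[277, 64, 97, 138, 8995] mid [0.5063 0.3743 0.055 ] sides 0.0452 0.0654 angs [  8.2 -79.3]
```

{"fn": "carry_out", "kwargs": {"motion": [[[0, 0, 0.05], 0], [[0, 0, 0.09], 0], [[0, 0, 0.12], 0], [[0, 0, 0.14], 0], [[0, 0, 0.15], 0], [[0, 0, 0.145], 0], [[0, 0, 0.13], 0], [[0, 0, 0.1], 0], [[0, 0, 0.06], 0], [[0, 0, 0.11], 0], [[0, 0, 0.15], 0], [[0, 0, 0.17], 0], [[0, 0, 0.18], 0], [[0, 0, 0.18], 0]]}}

```text
time: 21.0
position: [0.5146, 0.2996, 0.2399]
tool_rot: [3.133, 0.224, -0.001]
ft_force: [-0.3, -0.0, -1.4]
grip_width: 0.399
```

```bash
sed -i 's/A=.102/A=.104/; s/\[0,0,.010\]/[0,0,.019]/; s/A\*u+.010\*v,g+A\*u-.045\*v/A*u+.0275*v,g+A*u-.0275*v/g' seg.py; python3 seg.py; python3 loc.py | tail -1
```

```text
21.0 [0.51463765 0.2995856  0.2399264 ] [-0.33 -0.02 -1.44] 0.3994535290732283
wrist rows [ 5 75]
0 w [52.0, 73.0] s [[216.0, 303.0], [221.0, 330.0]]
0.3 w [57.0, 105.0] s [[218.0, 320.0], [228.0, 337.0]]
0.6 w [81.0, 141.0] s [[223.0, 332.0], [235.0, 337.0]]
0.9 w [114.0, 180.0] s [[230.0, 337.0], [244.0, 332.0]]
1.2 w [152.0, 219.0] s [[238.0, 336.0], [252.0, 322.0]]
1.5 w [191.0, 260.0] s [[246.0, 329.0], [260.0, 308.0]]
[294, 256, 64, 44, 2160] mid [0.5303 0.2239 0.055 ] sides 0.0498 0.0662 angs [97.1  8.3]
```

Run:
```python
import cv2,numpy as np
a=cv2.imread("pics/sc.png")[230:390,160:320];b=cv2.imread("pics/wr.png")
cv2.imwrite("pics/g7.png",np.hstack([cv2.resize(a,(400,400)),cv2.resize(b,(400,400))]))
```

```text
(no output)
```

View pics/g7.png

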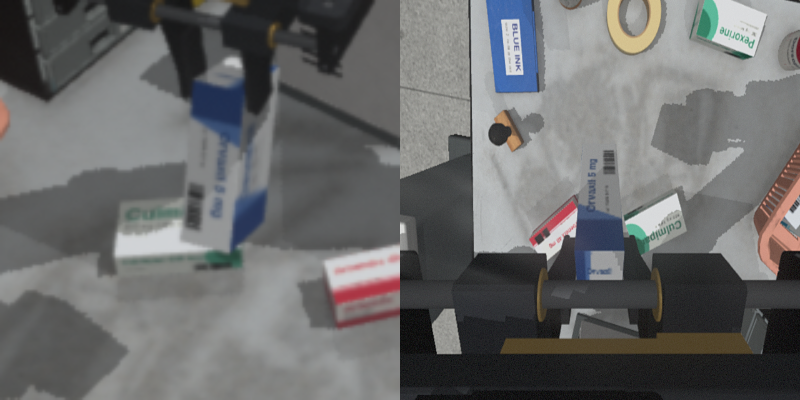

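{"fn": "carry_out", "kwargs": {"motion": [[[-0.004, 0.03, -0.02], 0], [[-0.004, 0.03, -0.05], 0], [[-0.004, 0.03, -0.08], 0], [[-0.004, 0.03, -0.11], 0], [[-0.004, 0.03, -0.13], 0], [[-0.004, 0.03, -0.142], 0], [[-0.004, 0.03, -0.146], 0], [[-0.004, 0.03, -0.15], 0], [[-0.004, 0.03, -0.153], 0], [[-0.004, 0.03, -0.153], 0]]}}

```text
time: 22.15
position: [0.5111, 0.3299, 0.0885]
tool_rot: [-3.133, -0.224, -0.001]
ft_force: [-0.1, 0.3, -1.0]
grip_width: 0.399
```

```bash
python3 seg.py; python3 loc.py | tail -1
```

```text
22.15 [0.51106582 0.32991001 0.08850666] [-0.12  0.26 -1.01] 0.39906639145403044
wrist rows [ 0 89]
0 w [52.0, 73.0] s [[219.0, 387.0], [223.0, 408.0]]
0.3 w [57.0, 105.0] s [[221.0, 401.0], [229.0, 411.0]]
0.6 w [81.0, 141.0] s [[225.0, 409.0], [236.0, 409.0]]
0.9 w [115.0, 180.0] s [[231.0, 411.0], [244.0, 402.0]]
1.2 w [152.0, 219.0] s [[239.0, 408.0], [252.0, 390.0]]
1.5 w [191.0, 260.0] s [[246.0, 399.0], [259.0, 376.0]]
[74, 220, 106, 92, 3354] mid [0.3925 0.3147 0.055 ] sides 0.0647 0.0431 angs [ 42.  -51.5]
```

Not yet in contact (force still the weight). Lower in small steps.

{"fn": "carry_out", "kwargs": {"motion": [[[0, 0, -0.002], 0], [[0, 0, -0.004], 0], [[0, 0, -0.006], 0], [[0, 0, -0.006], 0]]}}

```text
time: 22.7
position: [0.5112, 0.3302, 0.0826]
tool_rot: [-3.133, -0.225, -0.002]
ft_force: [0.4, 0.1, 2.5]
grip_width: 0.399
```

{"fn": "carry_out", "kwargs": {"motion": [[[0, 0, -0.002], 0], [[0, 0, -0.004], 0], [[0, 0, -0.004], 0]]}}

```text
time: 23.0
position: [0.5109, 0.3298, 0.0781]
tool_rot: [-3.133, -0.225, -0.001]
ft_force: [-0.8, -0.5, 3.8]
grip_width: 0.405
```

{"fn": "carry_out", "kwargs": {"motion": [[[0, 0, 0], 0], [[0, 0, 0], 0], [[0, 0, 0], 0], [[0, 0, 0.02], 0], [[0, 0, 0.06], 0], [[0, 0, 0.11], 0], [[0, 0, 0.16], 0], [[0, 0, 0.18], 0], [[0, 0, 0.18], 0]], "grip": -0.3}}

```text
time: 23.9
position: [0.512, 0.3313, 0.2619]
tool_rot: [-3.131, -0.224, -0.009]
ft_force: [0.2, 0.6, 0.3]
grip_width: 0.647
```

Run:
```python
from h import *
from bench import eyes,get_state
s=get_state(); print(s["time"],s["position"])
w=eyes.get_image("wrist"); t=eyes.get_image("top"); np.savez("pics/w8.npz",**w); np.savez("pics/t8.npz",**t)
print(proj(w,s["position"]*[1,1,0]+[0,0,.11]),proj(t,s["position"]*[1,1,0]+[0,0,.11]))
a=t["pixels"][200:280,150:230]
cv2.imwrite("pics/g8.png",np.hstack([cv2.resize(a,(400,400),interpolation=2),w["pixels"][0:400,120:520]]))
```

```text
23.9 [0.51203656 0.33128919 0.2619432 ]
[[319.02567394 215.60060853]] [[187.16665004 233.15745466]]
```

View pics/g8.png

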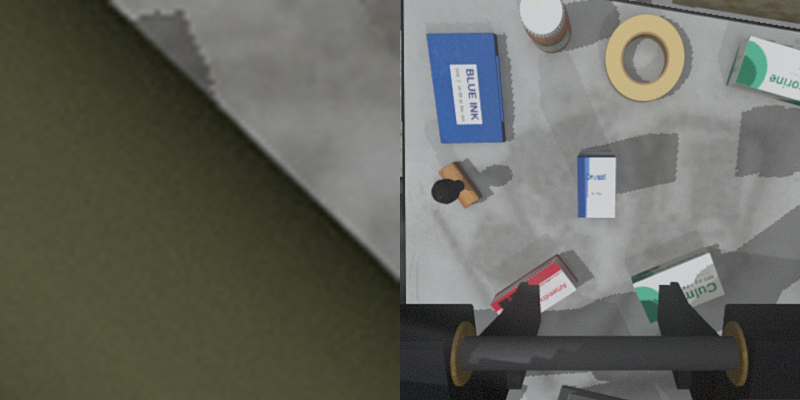

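Run:
```python
from h import *
w=np.load("pics/w8.npz")
p=w["pixels"].astype(int); h=cv2.cvtColor(w["pixels"],cv2.COLOR_BGR2HSV)
m=(((h[...,1]>110)&(h[...,0]>100)&(h[...,0]<130)&(h[...,2]>60))|(p.min(2)>165)).astype(np.uint8)*255
m[:145]=0;m[228:]=0;m[:,:288]=0;m[:,345:]=0
m=cv2.morphologyEx(m,cv2.MORPH_CLOSE,np.ones((7,7)))
r=cv2.minAreaRect(np.argwhere(m)[:,::-1].astype(np.float32)); b=ray(w,cv2.boxPoints(r),.11); print(r,b.round(4),b.mean(0))
e=b[1]-b[0];f=b[2]-b[1];print(np.linalg.norm(e),np.linalg.norm(f),np.degrees(np.arctan2([e[1],f[1]],[e[0],f[0]])))
```

```text
((316.0, 187.0), (60.0, 38.0), 90.0) [[0.4851 0.3813 0.11  ]
 [0.5185 0.3861 0.11  ]
 [0.5269 0.3321 0.11  ]
 [0.492  0.3271 0.11  ]] [0.50561368 0.35661646 0.11      ]
0.033697833322172736 0.054649065139582946 [  8.16674414 -81.07668406]
```

{"fn": "carry_out", "kwargs": {"motion": [[[-0.004, 0.0265, 0], 0], [[-0.004, 0.0265, 0], 0], [[-0.004, 0.0265, -0.04], 0], [[-0.004, 0.0265, -0.08], 0], [[-0.004, 0.0265, -0.12], 0], [[-0.004, 0.0265, -0.15], 0], [[-0.004, 0.0265, -0.17], 0], [[-0.004, 0.0265, -0.181], 0], [[-0.004, 0.0265, -0.181], 0]]}}

```text
time: 24.9
position: [0.5054, 0.3547, 0.0745]
tool_rot: [3.131, 0.224, -0.006]
ft_force: [0.6, 0.1, 1.2]
grip_width: 0.653
```

{"fn": "carry_out", "kwargs": {"motion": [[[0, 0, 0], 0], [[0, 0, 0], 0], [[0, 0, 0], 0], [[0, 0, 0], 0], [[0, 0, 0], 0], [[0, 0, 0], 0], [[0, 0, 0.03], 0], [[0, 0, 0.07], 0], [[0, 0, 0.12], 0], [[0, 0, 0.17], 0], [[0, 0, 0.22], 0], [[0, 0, 0.26], 0], [[0, 0, 0.26], 0]], "grip": 1, "squeeze": 18}}

```text
time: 26.2
position: [0.5079, 0.3584, 0.3432]
tool_rot: [-3.128, -0.224, -0.013]
ft_force: [0.6, 0.4, -1.0]
grip_width: 0.398
```

{"fn": "carry_out", "kwargs": {"motion": [[[0.0465, -0.3645, 0], -0.267], [[0.0465, -0.3645, 0], -0.267], [[0.0465, -0.3645, 0], -0.267], [[0.0465, -0.3645, 0], -0.267], [[0.0465, -0.3645, 0], -0.267], [[0.0465, -0.3645, 0], -0.267], [[0.0465, -0.3645, 0], -0.267], [[0.0465, -0.3645, 0], -0.267], [[0.0465, -0.3645, 0], -0.267], [[0.0465, -0.3645, 0], -0.267], [[0.0465, -0.3645, 0], -0.267], [[0.0465, -0.3645, 0], -0.267]]}}

```text
time: 27.4
position: [0.5531, -0.006, 0.3371]
tool_rot: [-3.136, 0.189, -0.0]
ft_force: [0.7, -0.1, -1.1]
grip_width: 0.4
```

Run:
```python
from h import *
from bench import eyes,get_state
s=get_state(); print(s["time"],s["position"],s["tool_rot"],s["ft_force"].round(2),s["grip_width"])
w=eyes.get_image("wrist"); t=eyes.get_image("top"); sc=eyes.get_image("scene")
for n,v in(("w",w),("t",t),("s",sc)): np.savez(f"pics/{n}9.npz",**v)
ux=np.array([.992,-.124,0]);uy=np.array([.124,.992,0]);M=np.array([.5535,-.008,.19])
q=[M+a*.0215*ux+b*.0315*uy for a,b in((1,1),(1,-1),(-1,-1),(-1,1))]
g=s["position"]; k=[g+[0,0,-.078]+a*.0175*ux+b*.0275*uy for a,b in((1,1),(1,-1),(-1,-1),(-1,1))]
W=w["pixels"].copy();S=sc["pixels"].copy()
for im,I in((w,W),(sc,S)):
    cv2.polylines(I,[proj(im,q).round().astype(int)],True,(255,0,255),1); cv2.polylines(I,[proj(im,k).round().astype(int)],True,(0,255,0),1)
print(proj(w,q).round().tolist(),proj(sc,q).round().tolist())
cv2.imwrite("pics/g9.png",np.hstack([cv2.resize(S[100:260,240:400],(400,400)),W[0:400,120:520]]))
```

```text
27.4 [ 0.55306331 -0.00598732  0.33706397] [-3.13562248e+00  1.89029072e-01 -8.65435037e-05] [ 0.75 -0.07 -1.05] 0.39962954479552665
[[345.0, 184.0], [343.0, 251.0], [297.0, 251.0], [296.0, 184.0]] [[301.0, 205.0], [318.0, 191.0], [334.0, 197.0], [318.0, 211.0]]
```

View pics/g9.png

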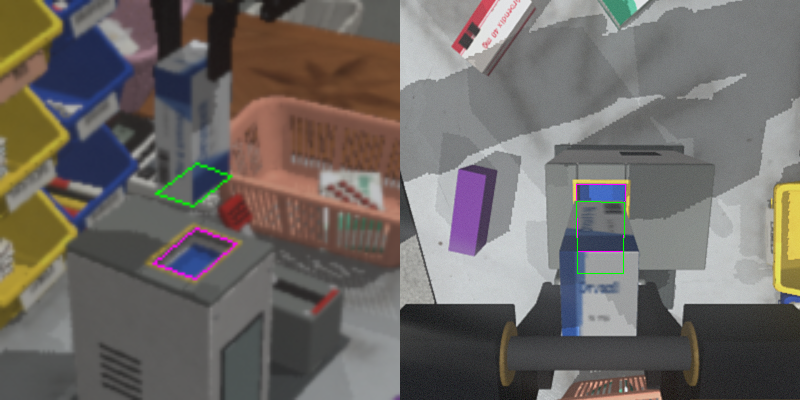

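{"fn": "carry_out", "kwargs": {"motion": [[[0, -0.0015, -0.03], 0], [[0, -0.0015, -0.055], 0], [[0, -0.0015, -0.065], 0], [[0, -0.0015, -0.07], 0], [[0, -0.0015, -0.075], 0], [[0, -0.0015, -0.08], 0], [[0, -0.0015, -0.085], 0]]}}

```text
time: 28.25
position: [0.5538, -0.0096, 0.2526]
tool_rot: [3.135, -0.194, 0.002]
ft_force: [0.1, -0.3, -1.0]
grip_width: 0.4
```

{"fn": "carry_out", "kwargs": {"motion": [[[0, 0, -0.01], 0], [[0, 0, -0.02], 0], [[0, 0, -0.03], 0], [[0, 0, -0.035], 0], [[0, 0, -0.035], 0]]}}

```text
time: 28.75
position: [0.5525, -0.0098, 0.2159]
tool_rot: [-3.135, 0.195, 0.003]
ft_force: [-1.3, -0.3, -0.4]
grip_width: 0.402
```

{"fn": "carry_out", "kwargs": {"motion": [[[0, 0, -0.008], 0], [[0, 0, -0.014], 0], [[0, 0, -0.02], 0], [[0, 0, -0.021], 0], [[0, 0, -0.021], 0]]}}

```text
time: 29.25
position: [0.5531, -0.0098, 0.1958]
tool_rot: [-3.136, 0.195, 0.001]
ft_force: [0.0, 0.3, -0.5]
grip_width: 0.397
```

{"fn": "carry_out", "kwargs": {"motion": [[[0, 0, 0], 0], [[0, 0, 0], 0], [[0, 0, 0], 0], [[0, 0, 0], 0], [[0, 0, 0], 0], [[0, 0, 0.05], 0], [[0, 0, 0.1], 0], [[0, 0, 0.1], 0], [[0, 0, 0.1], 0]], "grip": -0.3}}

```text
time: 30.15
position: [0.554, -0.0096, 0.2975]
tool_rot: [3.135, -0.194, 0.005]
ft_force: [0.1, -0.2, -0.2]
grip_width: 0.651
```

```bash
cat > fin.py <<'E'
from h import *
from bench import eyes,get_state
s=get_state(); print(s["time"],s["position"],s["ft_force"].round(2),s["grip_width"])
sc=eyes.get_image("scene"); w=eyes.get_image("wrist"); t=eyes.get_image("top")
cv2.imwrite("pics/g10.png",np.hstack([cv2.resize(sc["pixels"][120:280,240:400],(400,400)),cv2.resize(w["pixels"],(400,400))]))
ux=np.array([.992,-.124,0]);uy=np.array([.124,.992,0]);M=np.array([.5535,-.008,.171])
for n,im in(("s",sc),("w",w),("t",t)):
    q=proj(im,[M+a*.008*ux+b*.012*uy for a in(-1,0,1) for b in(-1,0,1)]).round().astype(int)
    print(n,[im["pixels"][v,u].tolist() for u,v in q if 0<=u<640 and 0<=v<480])
# bystanders: first vs now, top view
o=np.load("pics/top0.npz")["pixels"]
for nm,(r0,r1,c0,c1) in{"red":(235,300,228,290),"green":(155,220,215,275)}.items():
    print(nm,"mean diff",np.abs(o[r0:r1,c0:c1].astype(int)-t["pixels"][r0:r1,c0:c1]).mean().round(2))
hsv=cv2.cvtColor(t["pixels"],cv2.COLOR_BGR2HSV); m=cv2.inRange(hsv,(0,150,60),(6,255,255)); print("lever",np.argwhere(m[180:225,415:450]).mean(0)[::-1]+[415,180])
E
python3 fin.py
```

```text
30.15 [ 0.55404829 -0.00958337  0.29748327] [ 0.12 -0.24 -0.18] 0.6505822843142897
s [[81, 134, 148], [75, 116, 127], [76, 136, 153], [151, 82, 53], [152, 79, 48], [82, 138, 151], [153, 81, 49], [152, 80, 48], [74, 121, 132]]
w [[192, 103, 69], [189, 104, 65], [189, 106, 69], [186, 104, 65], [188, 102, 64], [188, 106, 68], [186, 103, 64], [189, 103, 66], [188, 104, 68]]
t [[26, 25, 22], [27, 21, 20], [23, 19, 21], [27, 26, 25], [23, 19, 18], [19, 17, 17], [10, 13, 7], [0, 0, 0], [6, 5, 6]]
red mean diff 18.94
green mean diff 17.39
lever [nan nan]fin.py:14: RuntimeWarning: Mean of empty slice.
  hsv=cv2.cvtColor(t["pixels"],cv2.COLOR_BGR2HSV); m=cv2.inRange(hsv,(0,150,60),(6,255,255)); print("lever",np.argwhere(m[180:225,415:450]).mean(0)[::-1]+[415,180])
  ret = um.true_divide(
```

{"fn": "carry_out", "kwargs": {"motion": [[[0, 0, 0.03], 0], [[-0.1, -0.35, 0.03], -0.8], [[-0.1, -0.35, 0.03], -0.8], [[-0.1, -0.35, 0.03], -0.8], [[-0.1, -0.35, 0.03], -0.8], [[-0.1, -0.35, 0.03], -0.8], [[-0.1, -0.35, 0.03], -0.8], [[-0.1, -0.35, 0.03], -0.8], [[-0.1, -0.35, 0.03], -0.8], [[-0.1, -0.35, 0.03], -0.8], [[-0.1, -0.35, 0.03], -0.8], [[-0.1, -0.35, 0.03], -0.8]]}}

```text
time: 31.5
position: [0.4547, -0.357, 0.326]
tool_rot: [-2.814, 1.394, 0.0]
ft_force: [0.5, -0.5, 0.4]
grip_width: 0.65
```

```bash
cat >> fin.py <<'E'
from cv2 import phaseCorrelate
g0=cv2.cvtColor(o,cv2.COLOR_BGR2GRAY).astype(np.float32);g1=cv2.cvtColor(t["pixels"],cv2.COLOR_BGR2GRAY).astype(np.float32)
for (r0,r1,c0,c1) in((235,300,228,290),(155,220,215,275)):
    T=g0[r0+8:r1-8,c0+8:c1-8]; R=cv2.matchTemplate(g1[r0:r1,c0:c1],T,cv2.TM_CCOEFF_NORMED); print("match",R.max(),np.unravel_index(R.argmax(),R.shape),"expect (8,8)")
print("carton spot blue px",((hsv[225:260,150:220,0]>100)&(hsv[225:260,150:220,0]<130)&(hsv[225:260,150:220,1]>120)).sum())
M2=np.array([.5535,-.008,.19])
q=proj(t,[M2+a*.0185*ux+b*.0285*uy-[0,0,.019] for a,b in((1,1),(1,-1),(-1,-1),(-1,1))]).astype(np.int32)
mk=np.zeros((480,640),np.uint8);cv2.fillPoly(mk,[q],255);z=t["pixels"][mk>0];print("mouth mean/std BGR",z.mean(0),z.std(0))
E
python3 fin.py 2>/dev/null
```

```text
31.5 [ 0.45467461 -0.35701318  0.32600749] [ 0.52 -0.5   0.41] 0.6503227032577794
s [[55, 87, 97], [51, 76, 84], [60, 114, 129], [98, 56, 40], [99, 55, 38], [69, 130, 145], [99, 55, 38], [99, 55, 38], [63, 114, 126]]
w []
t [[91, 45, 18], [94, 51, 27], [90, 44, 18], [94, 48, 23], [94, 48, 25], [93, 47, 26], [93, 50, 23], [93, 48, 25], [95, 49, 26]]
red mean diff 11.84
green mean diff 1.84
lever [434.92777778 192.74444444]
match 0.89815307 (np.int64(8), np.int64(8)) expect (8,8)
match 0.99872875 (np.int64(8), np.int64(8)) expect (8,8)
carton spot blue px 0
mouth mean/std BGR [92.64953271 47.42990654 22.97975078] [15.27485181  8.62703728  7.32646982]
```

```bash
python3 -c "
from bench import ticket; print(ticket.close_job())"
```

```text
the job is handed in; nothing more can be done
None
```

The job is done and handed in at about 31.5 s of the 72 s allowed; handing in reports no verdict.

**Lever:** My first push slipped off it. Working lower, I pushed it to the OFF stop (scene view at about -0.6 rad, 5.7 N), then threw it over the click to ON. The last top view shows it still at about +0.6, and the shutter open.

**Carton:** Two light grasps near its end slipped off, and a third held. A quick vertical jerk then swung it upright in the fingers. I stood it on its end and let go, and a picture confirmed it standing. I took it again from above and lowered it about 74 mm into the mouth with no jamming force, then let go.

**Last checks:**
- **Mouth:** It shows the uniform flap blue with no carton in sight. I took this as the flap closed with the carton inside; I checked it by pixel colours only, as the picture allowance was used up.
- **Green carton:** It matches its first image in the same position (0.999).
- **Red carton:** It is also in the same position, but the match is weaker (0.90). This is probably the arm's shadow, which I did not confirm.
- **Robot:** The arm stands clear of everything.

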